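# Turn the grooved blank in the cam jig and hold it clamped

## Robot

A 6-joint arm with a two-finger parallel gripper is mounted at the origin on the work surface. World frame = base frame: x ahead of the robot, y to its left, z up, the work surface at z = 0. Lengths are in m, angles in rad, forces in N, time in s.
With the tool pointing down it reaches from about 0.3 to 0.775 m from the base axis. Payload 14.6 kg.
Tool frame: the origin (TCP) lies at the very end of the fingers, on their centre line; the grasp point (between the pads) lies 19 mm behind it; z points along the fingers, y is the line along which they close (so a half turn about z gives the same grasp; the last joint's range is limited). The gripper opens to 85 mm and grips with 20 to 120 N. Pads are 22 mm wide; open, the fingers measure 114 mm over their backs; the gripper's body (76 mm by 85 mm) begins 54 mm behind the grasp point. The pads swing forward as they close: fully open they stand 13 mm farther back than shut.
Start: joints at [1.072, 0.3, 1.521, -0, 1.321, -0.067], TCP at [0.23, 0.5, 0.231] pointing down, gripper open.
Joint ranges: [-3.03, 3.03], [-0.79, 2.21], [0.23, 2.52], [-1.04, 4.18], [0, 3.07], [-2.55, 2.55]. Speed limits (rad/s): [2.22, 2.22, 2.57, 3.14, 3.14, 3.14].

## Interface

Orientations are given as a 3x3 rotation matrix whose columns are the frame's x, y, z axes.
In Python, from workcell import manip, cams, sign_off gives the robot as it stands.
- The arm moves only by the tool drive_tool, never from a script. Its argument "motion" is one flat list of numbers, 7 for each row, row after row: the turn, a rotation vector about the tool's x, y, z in units of 8 degrees (1.0 is 8 degrees), then the shift along the tool's x, y, z in units of 50 mm (1.0 is 50 mm), then the opening, from 0 (shut) to 1 (fully open). A call has 1 to 10 rows; each row is the pose to reach, as a shift and turn from the pose commanded when the call began, along the tool's axes at that moment; what a row does not reach only later rows make up. A row lasts 1/10 s, in which the tool goes at most 50 mm and 8.59 degrees, less where a joint would pass 70% of its speed; a pose out of reach is approached as far as the arm can. A call with a gripper value outside its range is refused whole. The fingers move at their own pace and stop on an object; the grip force is fixed at half the most. Time passes only in rows, so rows that repeat a pose let the fingers close. It gives the time, the measured TCP pose, the force, the opening and the grip force at its end, in the units of the state.
- manip.observe(): the state, without advancing time (a new reading comes with each control period).
- cams.read_camera(name): name is "scene" or "top" or "wrist"; returns the picture (400x640x3 uint8, blue, green, red); there is no depth.
- cams.camera_params(name): a dict with "K" (3x3 intrinsics, pixels), "rvec" (rotation vector, rad) and "tvec" (3), from world to camera coordinates, as OpenCV has them. Camera axes: x right, y down, z forward; pixel columns grow to the right and rows downward; lengths in m; the calibration is good to about 2 mm. A picture is of the moment at which its call begins: read the wrist's pose just before it. camera_params takes no time and is no camera call; for the wrist camera it gives the pose at the moment of the call.
- sign_off(): hands the job in; it is judged then, once.
The state is a dict: "time": time; "joint_positions": joint angles; "qvel": joint speeds; "joint_torque": joint torques, N m; "ee_pos": TCP position; "orientation": TCP orientation; "ft_force": force on the tool from outside, world axes, zero at the start; "moment": the same for the moment, N m; "grip_width": finger opening in m; "grasp_force": force on a finger pad.
Only numpy, scipy, OpenCV 4.12 (cv2) and the standard library are available. Lean on these libraries where they do the work, as an engineer would, in place of code of your own. Each camera call takes 0.05 s, during which the arm holds its last target. There are 200 camera calls.

## Task

On the jig board, turn the grooved wooden block so that its groove faces the fence, and stand it flat on the board in the gap between the cam and the backing bar with the bar's metal tongue in the groove; then let go of the block and swing the cam lever by its knob clockwise (seen from above) to the cam's highest lift, where the lever stands square to the fence over the dark index line and the block is squeezed against the bar. The lever springs back if let go, so finish while holding it exactly there, touching the block no more; leave all the other things where they lie.

Things in the scene. Friction and masses are not known exactly. Their poses are not given: they have to be found in the camera images.
- jig: Fixed plywood board on the bench, 15 mm thick, x -190 to 140, y -210 to 115 mm about its origin, which is at bench height under the nest (the block's place). z up, x along the fence (loading end at -x), y from cam to fence. Wooden fence at y 41 to 61 mm, x +-50, top 57 mm above bench. Dark index line on the board along y at x = 0, y -157 to -207 mm.
- nest (a point): Point on the board's upper face (15 mm above the bench) at the jig's x = 0, y = 0: under the centre of the block when it is clamped at full lift.
- block: Workpiece: loose light-wood block 50 x 50 x 42 mm tall, round stub 26 mm wide, 12 mm tall on top, about 90 g. Origin: centre of underside. Its +y side has a vertical groove 20 mm wide, 12 mm deep, open top and bottom. Starts on the loading end, +y axis 1 to 2.2 rad anticlockwise of the jig's +y; must end along it. Grip it across its +x and -x sides: these stay clear of cam and bar.
- groove (a point): Middle of the mouth of the block's groove: 25 mm from the block's centre along its +y, half-way up (21 mm).
- tongue (a point): Top front edge of the metal tongue on the backing bar (wood, before the fence, x +-45 mm, top 54 mm above bench). Unpushed: bar face at y = 21 mm; tongue upright in its middle, 10 mm wide, reaches to y = 12 mm, top 50 mm above bench. With the cam open the gap from cam nose to face is 60 mm: the block goes in from above with its centre at jig y -14 to -5 mm, tongue 5 mm free each side.
- backing (a joint): How far the bar is pushed back towards the fence (+y), m: 0 free, stop at 0.009; spring 2500 N/m. With the block seated and the cam at its highest lift it is about 0.004 (about 9 N).
- pivot (a point): Foot of the cam lever's vertical pivot on the board: jig x 0, y -61 mm, 15 mm above bench. Cam and lever are one piece: a dark wooden eccentric disc (radius 24 mm, centre 12 mm off the pivot, 16 to 36 mm above bench) that pushes the block, and a steel bar 20 mm wide, top 43 mm above bench, ending in an upright black knob pointing away from the disc's nose.
- knob (a point): Axis of the upright knob, 62 mm above the bench, 115 mm from the pivot. The knob is 22 mm in diameter, from 43 to 76 mm above the bench: it can be gripped from above with the fingertips just over the steel bar. Moves on a level circle round the pivot.
- cam (a joint): Lever angle, rad: 0 = open rest stop (lever along the jig's +x, leaning 0.23 rad towards the fence), grows clockwise seen from above; 1.8 = highest lift, lever along the jig's -y, straight away from the fence; stop at 2.3 (lift falls again past 1.8). A spring (0.2 N m at 0, 0.56 at 1.8) returns it to 0 when let go; clamping takes 5 to 12 N at the knob.
- spare: Bystander: ungrooved twin of the block (50 x 50 x 42 mm with the same stub), standing on the board 80 mm behind the nest's line at the +x end of the fence. Origin: centre of its underside.
- wrench: Bystander: steel wrench, 130 mm, lying on the board. Origin: middle of its underside.
- screwdriver: Bystander: screwdriver, 200 mm, lying on the bench beyond the board's -y edge. Origin: middle of its underside.
- tape: Bystander: tape measure, 70 x 34 x 54 mm, on the bench beyond the board's -y edge. Origin: centre of its underside.
- glue: Bystander: white bottle, 56 mm across, 150 mm tall, on the bench behind the fence. Origin: centre of its underside.
- hammer: Bystander: hammer, 260 mm, lying on the bench beyond the fence. Origin: middle of its underside.
- offcut: Bystander: flat wooden offcut, 120 x 60 x 20 mm, on the bench beyond the board's +x edge. Origin: centre of its underside.
Things that resemble listed ones, but are neither listed nor needed, are in the scene too. Leave any blue or purple look-alike of the block alone.

How it is judged:
By the outcome, as a careful person would: the job done as asked, in the order asked, and still so for the second after the job is handed in, while the arm keeps its last pose, push and grip.
It also fails if it takes over 61 s, if anything falls off the work surface, if the arm or the gripper's body presses on something with over 40 N, if the wrist force passes 120 N, or if a joint passes its speed limit or range.

## Working session

There is one attempt and no reset: what is moved stays moved. The work goes in short steps, Python scripts to look and compute and a tool call to move; the robot and the scene stay as the last step left them, time stands still between calls to the robot, and variables do not carry over. Pictures are saved under pics/ and viewed, at most 10 in all, crops included, and the job is handed in when it is done.

Besides the shell and the picture viewer there is one more tool, called after "Emit:" as a command line: name --argument value ..., lists and objects as JSON in quotes. drive_tool: Moves the arm, as the interface text tells. Its arguments: {"type":"object","properties":{"motion":{"type":"array"}},"required":["motion"]}

```bash
mkdir -p pics; cat > h.py <<'E'
import numpy as np, cv2
from workcell import manip, cams, sign_off
def P(n):
    p=cams.camera_params(n); R=cv2.Rodrigues(np.array(p["rvec"],float))[0]
    return np.array(p["K"],float),R,np.array(p["tvec"],float).ravel()
def ray(c,uv):
    K,R,t=c; d=R.T@np.linalg.solve(K,[uv[0],uv[1],1.]); return -R.T@t,d/np.linalg.norm(d)
def atz(c,uv,z):
    o,d=ray(c,uv); return o+d*(z-o[2])/d[2]
def tri(obs):
    A=np.zeros((3,3));b=np.zeros(3)
    for c,uv in obs:
        o,d=ray(c,uv);M=np.eye(3)-np.outer(d,d);A+=M;b+=M@o
    x=np.linalg.solve(A,b); return x,[np.linalg.norm((np.eye(3)-np.outer(d,d))@(x-o)) for o,d in [ray(*q) for q in obs]]
def proj(c,X):
    K,R,t=c; p=K@(R@np.asarray(X,float)+t); return p[:2]/p[2]
E
python3 - <<'E'
from h import *
s=manip.observe(); print(s)
for n in("top","scene"):
    im=cams.read_camera(n); cv2.imwrite(f"pics/{n}0_raw.png",im)
    c=P(n); print(n,-c[1].T@c[2], c[0][0,0])
a=cv2.imread("pics/top0_raw.png"); cv2.imwrite("pics/top0.png",cv2.resize(a,(800,500),interpolation=cv2.INTER_CUBIC))
a=cv2.imread("pics/scene0_raw.png"); cv2.imwrite("pics/scene0.png",cv2.resize(a,(800,500),interpolation=cv2.INTER_CUBIC))
E
```

```text
{'time': 0.0, 'joint_positions': array([ 1.07242992e+00,  3.00459062e-01,  1.52157181e+00, -4.04851234e-06,
        1.32068403e+00, -6.65946730e-02]), 'qvel': array([-0.00076287, -0.00113892,  0.00187695,  0.0008138 , -0.00092036,
        0.00111738]), 'joint_torque': array([ 6.35110227e-04, -5.43518794e+01, -3.61779857e+01, -1.01326057e-04,
        4.18635682e-03,  2.68296327e-05]), 'ee_pos': array([0.23005698, 0.49932489, 0.23073183]), 'orientation': array([[-9.08226141e-01,  4.18479381e-01, -5.32980213e-04],
       [ 4.18479715e-01,  9.08225607e-01, -9.87619430e-04],
       [ 7.07679098e-05, -1.12002319e-03, -9.99999370e-01]]), 'ft_force': array([-0.3155795 ,  0.45542462, -0.59656897]), 'moment': array([-0.0362243 ,  0.00383554, -0.02877033]), 'grasp_force': 0.0, 'grip_width': 0.08522902227284834}
top [0.39353097 0.04611324 1.11243601] 371.5718627779085
scene [0.7665501  0.51480014 0.82376356] 383.36999391010795
```

View pics/top0.png

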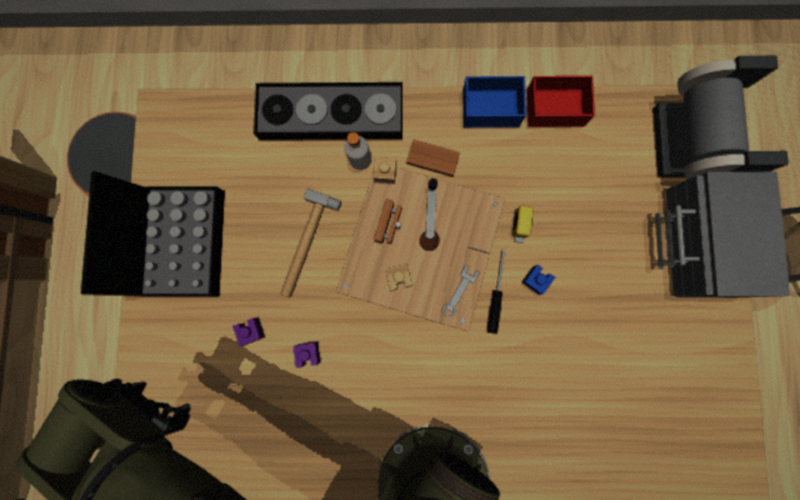

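View pics/scene0.png

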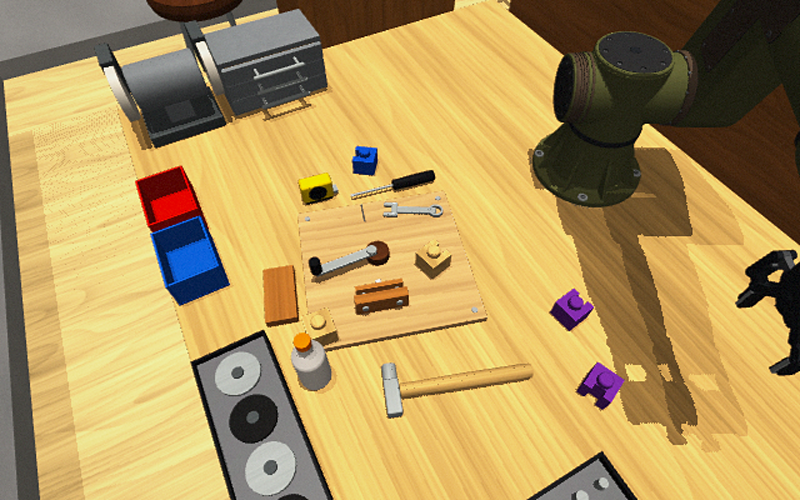

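Candidates for the block, in 800x500 top-view pixels:
- (399,277): light wood with a groove, on the board's loading end. This fits the description.
- (384,169): light wood with no groove, the spare.
- (247,332), (306,354) and (540,280): purple and blue look-alikes, to be left alone.

I'll confirm and measure in enlarged crops.

```bash
python3 - <<'E'
from h import *
def crop(src,dst,x0,y0,w,h,k):
    a=cv2.imread(src)[y0:y0+h,x0:x0+w]; a=cv2.resize(a,None,fx=k,fy=k,interpolation=cv2.INTER_CUBIC)
    a=cv2.convertScaleAbs(a,alpha=1.5 if 'top' in src else 1.0,beta=0)
    for i in range(0,w,20): cv2.putText(a,str(x0+i),(i*k,10),0,.35,(255,255,0),1); cv2.line(a,(i*k,12),(i*k,18),(255,255,0),1)
    for i in range(0,h,20): cv2.putText(a,str(y0+i),(0,i*k+4),0,.35,(255,255,0),1)
    cv2.imwrite(dst,a)
crop("pics/top0_raw.png","pics/topc.png",265,130,150,140,4)
crop("pics/scene0_raw.png","pics/scenec.png",230,140,170,148,4)
E
```

```text
(no output)
```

View pics/topc.png

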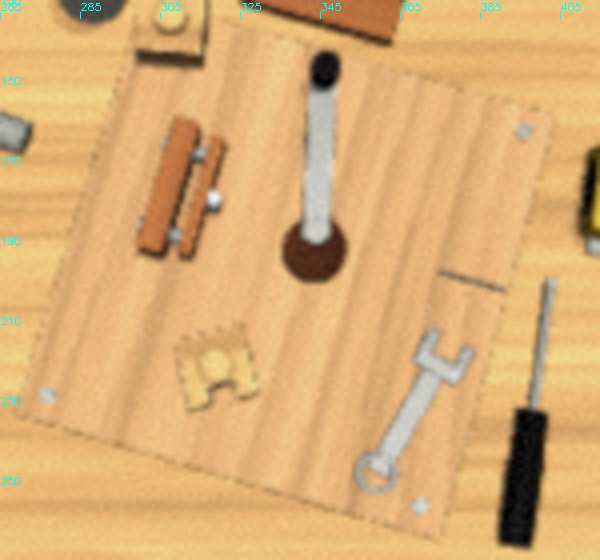

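View pics/scenec.png

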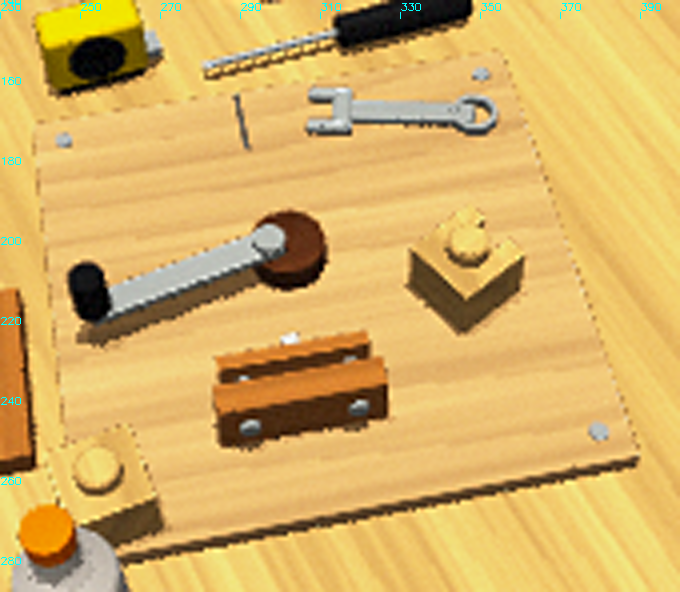

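The top crop (raw pixel = crop/4 + offset) shows the grooved light-wood block at crop (215,362), raw (319,220). Its groove mouth opens down-image, at about (222,392). The scene crop agrees, with the stub at (468,240) and the groove at the back. The board corners, tongue (213,200), knob (325,68) and index line (440,272)–(503,290) are all visible. Next is a two-view fit.

```bash
cat > fit.py <<'E'
from h import *
from scipy.optimize import least_squares
def J(p,q):  # p: x,y,yaw ; q: local xyz
    c,s=np.cos(p[2]),np.sin(p[2]); return np.array([p[0]+c*q[0]-s*q[1],p[1]+s*q[0]+c*q[1],q[2]])
def fit(obs,p0):
    f=lambda p: np.concatenate([proj(c,J(p,np.array(q)/1000))-uv for c,uv,q in obs])
    r=least_squares(f,p0,loss='soft_l1'); return r.x,f(r.x).reshape(-1,2).round(1)
E
python3 - <<'E'
from fit import *
T,S=P("top"),P("scene")
t=lambda u,v:np.array([u/4+265,v/4+130]); s=lambda u,v:np.array([u/4+230,v/4+140])
z=15
ob=[(T,t(18,414),(-190,115,z)),(T,t(435,540),(-190,-210,z)),(T,t(552,112),(140,-210,z)),(T,t(440,272),(0,-157,z)),(T,t(503,290),(0,-207,z)),
(S,s(503,52),(-190,-210,z)),(S,s(35,122),(140,-210,z)),(S,s(638,460),(-190,115,z)),(S,s(236,96),(0,-207,z)),(S,s(249,150),(0,-157,z)),
(T,t(213,200),(0,16,50)),(S,s(290,338),(0,16,50))]
pj,r=fit(ob,[.45,.05,0.]); print("jig",pj.round(4),r.tolist())
for nm,a,b in [("tongue",t(213,200),s(290,338)),("stub",t(215,362),s(468,238)),("knobtop",t(325,64),s(87,270)),("idx far",t(503,290),s(236,96)),("corner",t(18,414),s(638,460))]:
    x,e=tri([(T,a),(S,b)]); c,sn=np.cos(pj[2]),np.sin(pj[2]); d=x-[pj[0],pj[1],0]
    print(nm,x.round(4),np.round(e,4),"jig",np.round([c*d[0]+sn*d[1],-sn*d[0]+c*d[1],d[2]],4))
h=57
ob=[(T,t(188,408),(25,25,h)),(T,t(258,385),(-25,25,h)),(T,t(245,325),(-25,-25,h)),(T,t(177,345),(25,-25,h)),(T,t(216,361),(0,0,69)),(S,s(468,238),(0,0,69)),
(S,s(463,295),(25,-25,h)),(S,s(463,333),(25,-25,15)),(S,s(410,250),(-25,-25,h)),(S,s(525,255),(25,25,h))]
pb,r=fit(ob,[.35,.05,pj[2]+1.8]); print("block",pb.round(4),r.tolist(),"rel yaw",pb[2]-pj[2])
for q in [(0,0),(0,-10),(0,16)]: print(q,J(pj,[q[0]/1e3,q[1]/1e3,0]))
th=pj[2]+.23; piv=J(pj,[0,-.061,0]); print("pivot",piv,"knob0",piv+.115*np.array([np.cos(th),np.sin(th),0]),"knob end",J(pj,[0,-.176,0]))
E
```

```text
jig [ 0.5814  0.0642 -0.2896] [[-1.9, -0.8], [0.2, -0.2], [0.6, 0.2], [-1.0, -0.5], [-0.5, -0.3], [0.2, -0.9], [-0.5, -0.4], [0.9, -1.0], [0.4, -0.9], [-0.1, -0.4], [-0.4, -0.9], [0.1, -0.0]]
tongue [0.5847 0.0781 0.0464] [0.0008 0.0008] jig [-0.0008  0.0142  0.0464]
stub [0.4644 0.0764 0.067 ] [0.0002 0.0002] jig [-0.1155 -0.0218  0.067 ]
knobtop [ 0.6768 -0.0022  0.0777] [0.0001 0.0001] jig [ 0.1104 -0.0364  0.0777]
idx far [ 0.5224 -0.1367  0.0086] [0.0002 0.0002] jig [ 0.0009 -0.2094  0.0086]
corner [0.4302 0.2252 0.0019] [0. 0.] jig [-0.1909  0.1111  0.0019]
block [0.4642 0.0763 1.801 ] [[0.2, -0.5], [-0.1, 1.2], [-0.9, -0.9], [-0.9, -1.9], [-0.3, 0.3], [0.0, -0.5], [0.6, 0.3], [-0.3, -0.0], [-0.3, -1.5], [0.1, -1.2]] rel yaw 2.090655999788254
(0, 0) [0.58137801 0.06424363 0.        ]
(0, -10) [0.5785219  0.05466018 0.        ]
(0, 16) [0.58594779 0.07957716 0.        ]
pivot [0.56395573 0.00578455 0.        ] knob0 [ 0.67875124 -0.00107045  0.        ] knob end [ 0.53111046 -0.10442519  0.        ]
```

```bash
cat > mv.py <<'E'
from h import *
from scipy.spatial.transform import Rotation as Ro
def plan(xyz,yaw_y):
    s=manip.observe(); R=np.array(s["orientation"]); p=np.array(s["ee_pos"])
    y=np.array([np.cos(yaw_y),np.sin(yaw_y),0]); z=np.array([0,0,-1.]); Rt=np.column_stack([np.cross(y,z),y,z])
    w=Ro.from_matrix(R.T@Rt).as_rotvec(degrees=True)/8; d=R.T@(np.array(xyz)-p)/.05
    print("turn",w.round(3),"shift",d.round(3),"| t",round(s["time"],2))
def st():
    s=manip.observe(); R=np.array(s["orientation"]); print("t",round(s["time"],2),"p",np.round(s["ee_pos"],4),"yaw_y",round(float(np.arctan2(R[1,1],R[0,1])),4),"z",R[:,2].round(4),"F",np.round(s["ft_force"],1),"w",round(s["grip_width"],4),"g",round(s["grasp_force"],1))
E
python3 - <<'E'
from mv import *
c=P("wrist"); o=-c[1].T@c[2]; s=manip.observe(); R=np.array(s["orientation"]); print("cam in tool",R.T@(o-s["ee_pos"]),"axis",R.T@c[1][2],"f",c[0][0,0])
plan([.47,.075,.26],1.80)
E
```

```text
cam in tool [ 0.07341354  0.00133265 -0.14242783] axis [-2.87472108e-01 -7.76371120e-05  9.57789007e-01] f 285.0684086658332
turn [-7.000e-03 -3.000e-03 -4.734e+00] shift [-7.909 -5.7   -0.579] | t 0.1
```

Emit:
drive_tool --motion '[-0.007,-0.003,-4.734,-7.9,-5.7,-0.58,1,-0.007,-0.003,-4.734,-7.9,-5.7,-0.58,1,-0.007,-0.003,-4.734,-7.9,-5.7,-0.58,1,-0.007,-0.003,-4.734,-7.9,-5.7,-0.58,1,-0.007,-0.003,-4.734,-7.9,-5.7,-0.58,1,-0.007,-0.003,-4.734,-7.9,-5.7,-0.58,1,-0.007,-0.003,-4.734,-7.9,-5.7,-0.58,1,-0.007,-0.003,-4.734,-7.9,-5.7,-0.58,1,-0.007,-0.003,-4.734,-7.9,-5.7,-0.58,1,-0.007,-0.003,-4.734,-7.9,-5.7,-0.58,1]'

```text
time: 1.1
ee_pos: [0.4672, 0.0786, 0.26]
orientation: [[-0.974, -0.227, 0.0], [-0.227, 0.974, 0.001], [-0.001, 0.001, -1.0]]
ft_force: [0.3, 0.3, 0.1]
grip_width: 0.0852
grasp_force: 0.0
```

Emit:
drive_tool --motion '[0,0,0,0,0,0,1,0,0,0,0,0,0,1,0,0,0,0,0,0,1,0,0,0,0,0,0,1]'

```text
time: 1.5
ee_pos: [0.4662, 0.0817, 0.2599]
orientation: [[-0.973, -0.229, 0.0], [-0.229, 0.973, 0.001], [-0.001, 0.001, -1.0]]
ft_force: [0.8, -0.8, -0.8]
grip_width: 0.0857
grasp_force: 0.0
```

```bash
python3 - <<'E'
from mv import *
st(); c=P("wrist"); im=cams.read_camera("wrist"); cv2.imwrite("pics/w1_raw.png",im)
np.save("w1.npy",np.hstack([c[0],c[1],c[2][:,None]]))
print([proj(c,x).round(0) for x in ([.4644,.0764,.067],[.5847,.0781,.05],[.564,.006,.043])])
cv2.imwrite("pics/w1.png",cv2.resize(im,(800,500),interpolation=cv2.INTER_CUBIC))
E
```

```text
t 1.5 p [0.4662 0.0817 0.2599] yaw_y 1.8017 z [ 3.e-04  9.e-04 -1.e+00] F [ 0.8 -0.8 -0.8] w 0.0857 g 0.0
[array([319., 174.]), array([301., 255.]), array([252., 229.])]
```

View pics/w1.png

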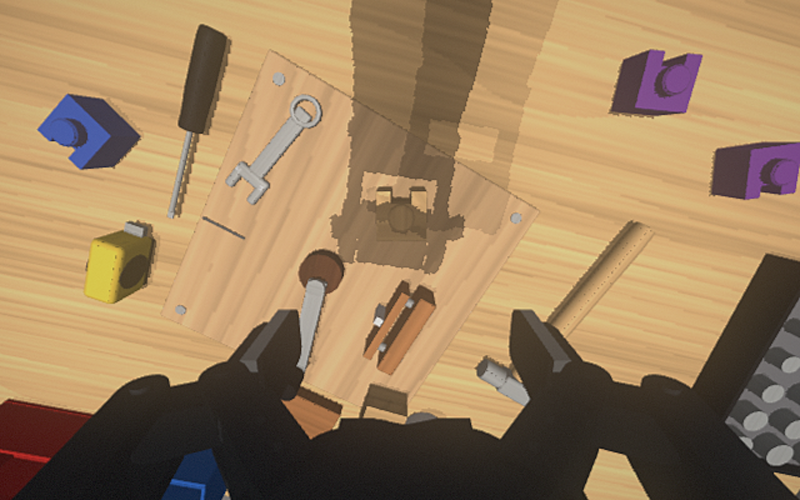

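The wrist view (800x500) shows the block centred at (401,215) with its groove towards the top, already aligned with the tool. The cam is at (322,270), the tongue at (378,322) and the index line at (205–245, 218–238). I'll crop in to refine these.

```bash
python3 - <<'E'
from h import *
im=cv2.imread("pics/w1_raw.png"); x0,y0,w,h,k=240,138,120,148,4
a=im[y0:y0+h,x0:x0+w]; a=cv2.resize(a,None,fx=k,fy=k,interpolation=cv2.INTER_CUBIC); a=(255*(a/255.)**.6).astype(np.uint8)
b=cv2.resize(im[158:208,150:210],None,fx=k,fy=k,interpolation=cv2.INTER_CUBIC)
c=np.zeros((592,740,3),np.uint8); c[:,:480]=a; c[:200,490:730]=b; cv2.imwrite("pics/w1c.png",c)
E
```

```text
(no output)
```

View pics/w1c.png

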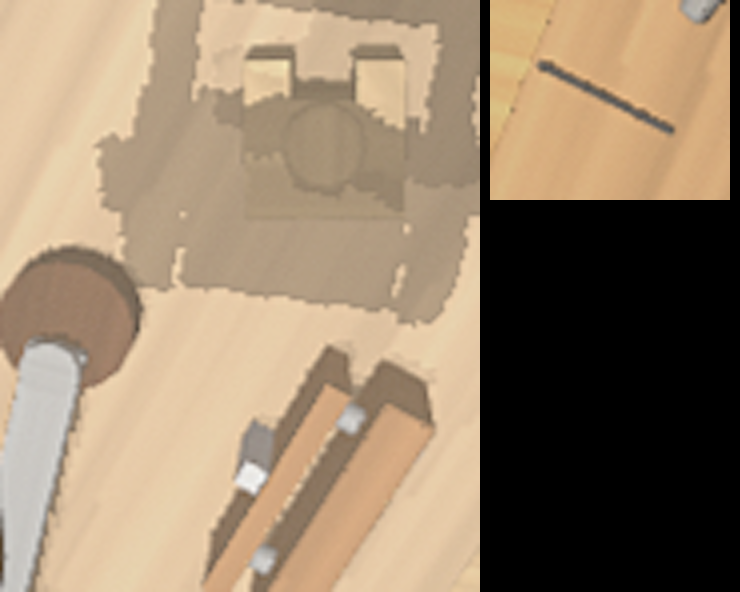

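```bash
cat > m.py <<'E'
from fit import *
T,S=P("top"),P("scene"); a=np.load("w1.npy"); W=(a[:,:3],a[:,3:6],a[:,6])
t=lambda u,v:np.array([u/4+265,v/4+130]); s=lambda u,v:np.array([u/4+230,v/4+140]); w=lambda u,v:np.array([u/4+240,v/4+138]); f=lambda u,v:np.array([u,v])/1.25
z=15
jo=[(W,np.array([162.5,174]),(0,-207,z)),(W,np.array([195.5,190.75]),(0,-157,z)),(W,w(240,474),(0,12,50)),(W,w(330,383),(-45,21,54)),(W,f(270,50),(-190,-210,z)),(W,f(540,211),(-190,115,z)),(W,f(163,314),(140,-210,z))]
h=57
bo=[(W,w(245,58),(25,25,h)),(W,w(405,60),(-25,25,h)),(W,w(244,218),(25,-25,h)),(W,w(403,217),(-25,-25,h)),(W,w(323,145),(0,0,69)),(W,w(293,60),(10,25,h)),(W,w(352,60),(-10,25,h))]
E
python3 - <<'E'
from m import *
pj,r=fit(jo,[.58,.064,-.29]); print("jigW",pj.round(4),r.tolist())
pb,r=fit(bo,[.464,.076,1.8]); print("blockW",pb.round(4),r.tolist())
for nm,o in [("stub",[(W,w(323,145)),(T,t(215,362)),(S,s(468,238))]),("tongue",[(W,w(251,478)),(T,t(213,200)),(S,s(290,338))]),("idx",[(W,np.array([162.5,174])),(T,t(503,290)),(S,s(236,96))])]:
    x,e=tri(o);print(nm,x.round(4),np.round(e,4))
E
```

```text
jigW [ 0.5827  0.0665 -0.285 ] [[0.1, -0.2], [0.9, 0.3], [0.3, -0.2], [-0.4, 0.4], [-0.7, -1.3], [1.6, 0.4], [-2.5, 1.3]]
blockW [0.4649 0.079  1.8055] [[40.2, 0.1], [-41.3, -0.3], [39.9, 0.0], [-39.7, 0.4], [0.0, 0.8], [15.7, -0.4], [-15.6, -0.3]]
stub [0.4645 0.0774 0.068 ] [0.0014 0.0011 0.0004]
tongue [0.5853 0.08   0.0509] [0.002  0.0026 0.001 ]
idx [ 0.5237 -0.1347  0.0118] [0.0023 0.0023 0.0004]
```

```bash
python3 - <<'E'
from m import *
from mv import *
bo=[(c,u,(-q[0],q[1],q[2])) for c,u,q in bo]
pb,r=fit(bo,[.464,.076,1.8]); print("blockW",pb.round(4),r.tolist())
m=(pb+np.array([.4642,.0763,1.801]))/2; print(m); plan([m[0],m[1],.024],m[2])
E
```

```text
blockW [0.4649 0.079  1.7972] [[-1.0, 0.0], [0.4, -0.3], [-0.0, 0.0], [0.0, 0.4], [0.1, 0.8], [-0.6, -0.4], [1.2, -0.3]]
[0.46455295 0.07766562 1.7990912 ]
turn [0.006 0.005 0.019] shift [ 0.055 -0.073  4.719] | t 1.55
```

Emit:
drive_tool --motion '[0,0,0,0.05,-0.07,1.0,1,0,0,0,0.05,-0.07,2.0,1,0,0,0,0.05,-0.07,3.0,1,0,0,0,0.05,-0.07,3.6,1,0,0,0,0.05,-0.07,4.1,1,0,0,0,0.05,-0.07,4.5,1,0,0,0,0.05,-0.07,4.7,1,0,0,0,0.05,-0.07,4.72,1,0,0,0,0.05,-0.07,4.72,1]'

```text
time: 2.45
ee_pos: [0.4655, 0.0772, 0.0246]
orientation: [[-0.974, -0.228, 0.001], [-0.228, 0.974, 0.001], [-0.001, 0.001, -1.0]]
ft_force: [-0.7, 0.3, -0.4]
grip_width: 0.0855
grasp_force: 0.0
```

Emit:
drive_tool --motion '[0,0,0,0,0,0,0.3,0,0,0,0,0,0,0.3,0,0,0,0,0,0,0.3,0,0,0,0,0,0,0.3,0,0,0,0,0,0,0.3,0,0,0,0,0,0,0.3,0,0,0,0,0,0,0.3,0,0,0,0,0,0,0.3,0,0,0,0,0,0,0.3,0,0,0,0,0,0,0.3]'

```text
time: 3.45
ee_pos: [0.4657, 0.0769, 0.0248]
orientation: [[-0.974, -0.227, 0.002], [-0.227, 0.974, 0.001], [-0.002, 0.001, -1.0]]
ft_force: [-2.4, 0.2, 7.8]
grip_width: 0.0491
grasp_force: 62.9
```

```bash
python3 - <<'E'
from mv import *
st()
E
```

```text
t 3.45 p [0.4657 0.0769 0.0248] yaw_y 1.8 z [ 0.002  0.001 -1.   ] F [-2.4  0.2  7.8] w 0.0491 g 62.9
```

Emit:
drive_tool --motion '[0,0,0,0,0,-0.3,0.3,0,0,0,0,0,-0.8,0.3,0,0,0,0,0,-1.4,0.3,0,0,0,0,0,-2.0,0.3,0,0,0,0,0,-2.2,0.3,0,0,0,0,0,-2.2,0.3,0,0,0,0,0,-2.2,0.3]'

```text
time: 4.15
ee_pos: [0.4646, 0.0767, 0.1329]
orientation: [[-0.974, -0.227, -0.001], [-0.227, 0.974, 0.001], [0.001, 0.001, -1.0]]
ft_force: [-0.3, 0.6, -1.3]
grip_width: 0.0491
grasp_force: 62.3
```

```bash
python3 - <<'E'
from mv import *
st(); plan([.5789,.0549,.135],-.287)
E
```

```text
t 4.15 p [0.4646 0.0767 0.1329] yaw_y 1.8 z [-7.e-04  8.e-04 -1.e+00] F [-0.3  0.6 -1.3] w 0.0491 g 62.3
turn [ 0.0000e+00 -9.0000e-03  1.4947e+01] shift [-2.127 -0.944 -0.045] | t 4.15
```

Emit:
drive_tool --motion '[0,0,0.5,-0.1,-0.05,0,0.3,0,0,1.5,-0.3,-0.15,0,0.3,0,0,2.5,-0.5,-0.25,0,0.3,0,0,3.5,-0.75,-0.35,0,0.3,0,0,4.5,-1.0,-0.45,0,0.3,0,0,5.5,-1.25,-0.55,0,0.3,0,0,6.5,-1.5,-0.65,0,0.3,0,0,7.5,-1.75,-0.75,0,0.3,0,0,8.3,-1.95,-0.87,0,0.3,0,0,9,-2.127,-0.944,0,0.3]'

```text
time: 5.15
ee_pos: [0.5793, 0.0547, 0.1317]
orientation: [[-0.513, 0.858, -0.003], [0.858, 0.513, 0.001], [0.002, -0.002, -1.0]]
ft_force: [-0.9, 1.0, -1.3]
grip_width: 0.0494
grasp_force: 62.3
```

Emit:
drive_tool --motion '[0,0,0.7,0,0,0,0.3,0,0,1.6,0,0,0,0.3,0,0,2.6,0,0,0,0.3,0,0,3.6,0,0,0,0.3,0,0,4.6,0,0,0,0.3,0,0,5.4,0,0,0,0.3,0,0,5.947,0,0,0,0.3,0,0,5.947,0,0,0,0.3,0,0,5.947,0,0,0,0.3,0,0,5.947,0,0,0,0.3]'

```text
time: 6.15
ee_pos: [0.5792, 0.055, 0.1333]
orientation: [[0.281, 0.96, -0.0], [0.96, -0.281, 0.001], [0.001, -0.001, -1.0]]
ft_force: [-0.7, -0.3, -1.2]
grip_width: 0.049
grasp_force: 62.3
```

```bash
python3 - <<'E'
from mv import *
st(); c=P("wrist"); im=cams.read_camera("wrist"); cv2.imwrite("pics/w2_raw.png",im)
np.save("w2.npy",np.hstack([c[0],c[1],c[2][:,None]]))
t=cams.read_camera("top"); cv2.imwrite("pics/top2_raw.png",t)
a=im[100:400,150:490]; cv2.imwrite("pics/w2.png",cv2.resize(a,None,fx=2,fy=2,interpolation=cv2.INTER_CUBIC))
from fit import J
for pj in ([.5814,.0642,-.2896],[.5827,.0665,-.285]): print((proj(c,J(pj,[0,.012,.05]))-[150,100])*2,(proj(c,J(pj,[-.045,.021,.054]))-[150,100])*2,(proj(c,J(pj,[.045,.021,.054]))-[150,100])*2)
E
```

```text
t 6.15 p [0.5792 0.055  0.1333] yaw_y -0.2851 z [-5.e-04  9.e-04 -1.e+00] F [-0.7 -0.3 -1.2] w 0.049 g 62.3
[346.75242462 163.00457444] [232.78429379 142.56920699] [460.82765611 143.58968667]
[348.09730007 156.80223491] [233.71650433 136.64138355] [462.51239987 136.62669887]
```

View pics/w2.png

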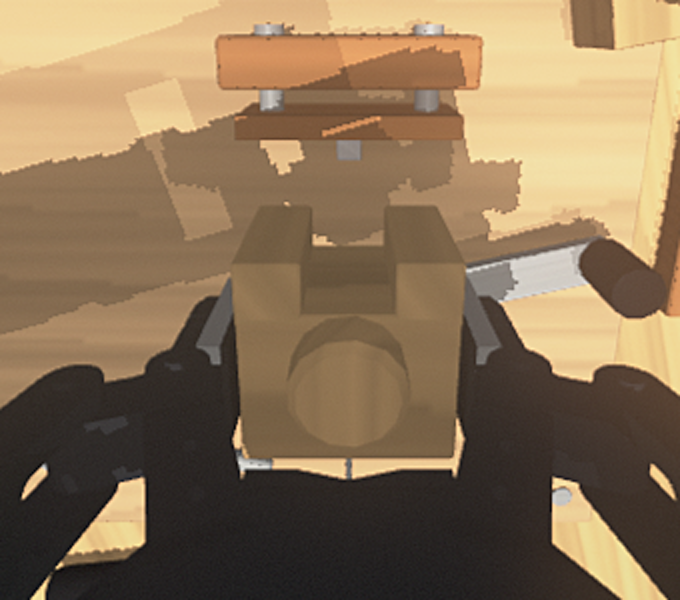

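Wrist view (crop = 2×(raw−(150,100))): the tongue front edge is centred at (348.5,159) and the bar front edge runs level from (235,139) to (463,139). The groove mouth spans 301–395, centred on 348, so x and yaw are aligned. Now I'll check the gap in y.

```bash
python3 - <<'E'
from mv import *
a=np.load("w2.npy"); W=(a[:,:3],a[:,3:6],a[:,6])
r=lambda u,v:(u/2+150,v/2+100)
c,s=np.cos(-.287),np.sin(-.287)
def jg(u,v,z):
    x=atz(W,r(u,v),z); d=x[:2]-[.582,.0654]; return np.round([c*d[0]+s*d[1],-s*d[0]+c*d[1]],4)
print("tongue",jg(348.5,159,.05),"bar",jg(235,139,.054),jg(463,139,.054))
print("block top front",jg(232,262,.1655),jg(465,262,.1655),"bottom front",jg(248,205,.1235),jg(448,205,.1235),"groove",jg(301,262,.1655),jg(395,262,.1655))
print("top back",jg(242,457,.1655),jg(455,457,.1655))
d=np.array(manip.observe()["ee_pos"])[:2]-[.582,.0654]; print("tcp",c*d[0]+s*d[1],-s*d[0]+c*d[1])
plan([.5789,.0549,.0255],-.286)
E
```

```text
tongue [0.0005 0.0123] bar [-0.0442  0.0212] [0.0456 0.0214]
block top front [-0.024   0.0165] [0.0247 0.0166] bottom front [-0.0277  0.0158] [0.0283 0.0159] groove [-0.0095  0.0165] [0.0101 0.0166]
top back [-0.0244 -0.0327] [ 0.0254 -0.0326]
tcp 0.00037694972825755334 -0.010761711538399863
turn [-0.001 -0.006  0.001] shift [-0.006 -0.007  2.162] | t 6.25
```

Emit:
drive_tool --motion '[0,0,0,-0.02,0,0.2,0.3,0,0,0,-0.02,0,0.5,0.3,0,0,0,-0.02,0,0.8,0.3,0,0,0,-0.02,0,1.1,0.3,0,0,0,-0.02,0,1.4,0.3,0,0,0,-0.02,0,1.7,0.3,0,0,0,-0.02,0,1.95,0.3,0,0,0,-0.02,0,2.1,0.3,0,0,0,-0.02,0,2.16,0.3,0,0,0,-0.02,0,2.165,0.3]'

```text
time: 7.25
ee_pos: [0.5793, 0.0541, 0.0257]
orientation: [[0.283, 0.959, 0.001], [0.959, -0.283, 0.001], [0.001, 0.0, -1.0]]
ft_force: [1.0, -0.2, -1.0]
grip_width: 0.049
grasp_force: 62.3
```

Emit:
drive_tool --motion '[0,0,0,0,0,0.0,0.3,0,0,0,0,0,0,0.3]'

```text
time: 7.45
ee_pos: [0.5795, 0.0541, 0.0263]
orientation: [[0.283, 0.959, 0.002], [0.959, -0.283, 0.001], [0.001, 0.001, -1.0]]
ft_force: [-0.2, -0.8, -0.8]
grip_width: 0.0491
grasp_force: 62.3
```

Emit:
drive_tool --motion '[0,0,0,0,0,0.02,0.3,0,0,0,0,0,0.03,0.3,0,0,0,0,0,0.03,0.3,0,0,0,0,0,0.03,0.3]'

```text
time: 7.85
ee_pos: [0.5794, 0.0542, 0.0249]
orientation: [[0.283, 0.959, 0.001], [0.959, -0.283, 0.001], [0.001, 0.001, -1.0]]
ft_force: [-2.6, 0.4, 5.0]
grip_width: 0.0492
grasp_force: 63.2
```

Emit:
drive_tool --motion '[0,0,0,0,0,0,0.7,0,0,0,0,0,0,1,0,0,0,0,0,0,1,0,0,0,0,0,0,1,0,0,0,0,0,0,1,0,0,0,0,0,0,1,0,0,0,0,0,-0.5,1,0,0,0,0,0,-1.2,1,0,0,0,0,0,-2,1,0,0,0,0,0,-2.2,1]'

```text
time: 8.85
ee_pos: [0.5806, 0.0541, 0.1387]
orientation: [[0.283, 0.959, 0.007], [0.959, -0.283, 0.001], [0.003, 0.006, -1.0]]
ft_force: [0.5, -0.1, -0.1]
grip_width: 0.0854
grasp_force: 0.0
```

```bash
python3 - <<'E'
from mv import *
st(); c=P("wrist"); im=cams.read_camera("wrist"); cv2.imwrite("pics/w3_raw.png",im)
np.save("w3.npy",np.hstack([c[0],c[1],c[2][:,None]]))
a=im[100:400,150:490]; cv2.imwrite("pics/w3.png",cv2.resize(a,None,fx=2,fy=2,interpolation=cv2.INTER_CUBIC))
from fit import J
th=-.287+.23; k=J([.582,.0654,-.287],[0,-.061,0])+.115*np.array([np.cos(th),np.sin(th),0]); print("knob",k,[ (proj(c,[k[0],k[1],z])-[150,100])*2 for z in (.043,.076)])
plan([k[0],k[1],.135],th+np.pi/2)
E
```

```text
t 8.85 p [0.5806 0.0541 0.1387] yaw_y -0.287 z [ 0.0067  0.0011 -1.    ] F [ 0.5 -0.1 -0.1] w 0.0854 g 0.0
knob [6.79545584e-01 3.43606409e-04 0.00000000e+00] [array([590.58723104, 254.32701602]), array([625.23892786, 286.06553899])]
turn [  0.048   0.023 -12.897] shift [-0.471  2.203  0.076] | t 8.9
```

View pics/w3.png

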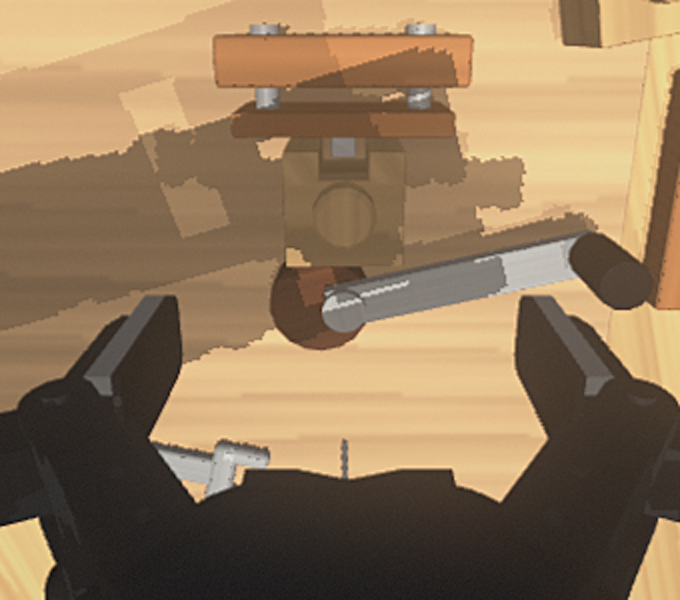

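The block stands seated with the tongue in its groove (crop (343,148)) and its stub at (344,215). The knob top is at (629,285) against a predicted (625,286). Going to the knob.

Emit:
drive_tool --motion '[0,0,-0.5,-0.02,0.1,0,1,0,0,-1.5,-0.06,0.3,0,1,0,0,-2.5,-0.1,0.5,0,1,0,0,-3.5,-0.15,0.8,0,1,0,0,-4.5,-0.2,1.1,0,1,0,0,-5.5,-0.27,1.4,0,1,0,0,-6.5,-0.34,1.7,0,1,0,0,-7.5,-0.4,1.95,0,1,0,0,-8.3,-0.45,2.15,0,1,0,0,-9,-0.47,2.22,0,1]'

```text
time: 9.9
ee_pos: [0.679, -0.0005, 0.1323]
orientation: [[-0.827, 0.562, -0.001], [0.562, 0.827, 0.001], [0.002, -0.0, -1.0]]
ft_force: [-0.5, -0.8, -0.9]
grip_width: 0.0855
grasp_force: 0.0
```

Emit:
drive_tool --motion '[0,0,-0.9,0,0,0,1,0,0,-1.9,0,0,0,1,0,0,-2.9,0,0,0,1,0,0,-3.6,0,0,0,1,0,0,-3.9,0,0,0,1,0,0,-3.9,0,0,0,1,0,0,-3.9,0,0,0,1]'

```text
time: 10.6
ee_pos: [0.6787, 0.0001, 0.1331]
orientation: [[-0.998, 0.058, -0.001], [0.058, 0.998, 0.001], [0.001, 0.001, -1.0]]
ft_force: [-0.4, 0.5, 0.8]
grip_width: 0.0854
grasp_force: 0.0
```

```bash
python3 - <<'E'
from mv import *
st(); plan([.6805,.0001,.048],1.514)
c=P("wrist"); im=cams.read_camera("wrist"); cv2.imwrite("pics/w4_raw.png",im)
np.save("w4.npy",np.hstack([c[0],c[1],c[2][:,None]]))
print([(proj(c,[.6805,.0001,z])-[150,100])*2 for z in (.043,.076)])
a=im[100:400,150:490]; cv2.imwrite("pics/w4.png",cv2.resize(a,None,fx=2,fy=2,interpolation=cv2.INTER_CUBIC))
E
```

```text
t 10.6 p [6.787e-01 1.000e-04 1.331e-01] yaw_y 1.5127 z [-8.e-04  1.e-03 -1.e+00] F [-0.4  0.5  0.8] w 0.0854 g 0.0
turn [ 0.007 -0.006 -0.009] shift [-3.800e-02  1.000e-03  1.703e+00] | t 10.6
[array([344.73375078, 208.77031866]), array([344.37399781, 235.80129634])]
```

View pics/w4.png

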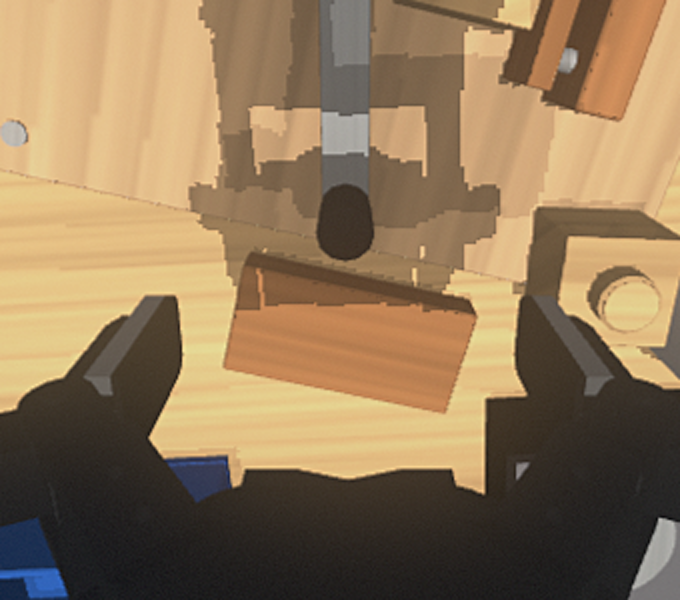

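Knob top is at crop (346,233), matching the prediction (344,236). The spare is to the right (left edge ≈ (567,238)), so I'll narrow the opening before descending.

Emit:
drive_tool --motion '[0,0,0,-0.04,0,0,0.6,0,0,0,-0.04,0,0,0.6,0,0,0,-0.04,0,0,0.6,0,0,0,-0.04,0,0.3,0.6,0,0,0,-0.04,0,0.7,0.6,0,0,0,-0.04,0,1.1,0.6,0,0,0,-0.04,0,1.4,0.6,0,0,0,-0.04,0,1.6,0.6,0,0,0,-0.04,0,1.67,0.6,0,0,0,-0.04,0,1.67,0.6]'

```text
time: 11.65
ee_pos: [0.681, 0.0, 0.0505]
orientation: [[-0.998, 0.057, 0.0], [0.057, 0.998, 0.001], [-0.0, 0.001, -1.0]]
ft_force: [-0.3, 0.9, 0.4]
grip_width: 0.0512
grasp_force: 0.0
```

Emit:
drive_tool --motion '[0,0,0,0,0,0,0.4,0,0,0,0,0,0,0.2,0,0,0,0,0,0,0.1,0,0,0,0,0,0,0.1,0,0,0,0,0,0,0.1,0,0,0,0,0,0,0.1,0,0,0,0,0,0,0.1,0,0,0,0,0,0,0.1]'

```text
time: 12.45
ee_pos: [0.6814, -0.0011, 0.0519]
orientation: [[-0.998, 0.057, 0.002], [0.057, 0.998, -0.001], [-0.002, -0.0, -1.0]]
ft_force: [-1.8, -6.8, 3.5]
grip_width: 0.0201
grasp_force: 58.5
```

Emit:
drive_tool --motion '[0,0,0.286,0.002,-0.092,0,0.1,0,0,0.716,0.012,-0.23,0,0.1,0,0,1.218,0.033,-0.389,0,0.1,0,0,1.719,0.066,-0.547,0,0.1,0,0,2.22,0.11,-0.702,0,0.1,0,0,2.722,0.164,-0.853,0,0.1,0,0,3.223,0.229,-1.0,0,0.1,0,0,3.724,0.304,-1.143,0,0.1,0,0,4.082,0.364,-1.241,0,0.1,0,0,4.297,0.402,-1.299,0,0.1]'

```text
time: 13.45
ee_pos: [0.6582, -0.0647, 0.052]
orientation: [[-0.791, 0.612, 0.004], [0.612, 0.791, -0.0], [-0.003, 0.002, -1.0]]
ft_force: [4.6, -2.9, 0.9]
grip_width: 0.0199
grasp_force: 58.6
```

```bash
cat > k.py <<'E'
from mv import *
from fit import J
st(); p=np.array(manip.observe()["ee_pos"]); d=p[:2]-J([.582,.0654,-.287],[0,-.061,0])[:2]
print("r",np.hypot(*d).round(4),"cam angle",round(-.057-np.arctan2(d[1],d[0]),4))
E
python3 k.py
```

```text
t 13.45 p [ 0.6582 -0.0647  0.052 ] yaw_y 0.9122 z [ 4.1e-03 -3.0e-04 -1.0e+00] F [ 4.6 -2.9  0.9] w 0.0199 g 58.6
r 0.1177 cam angle 0.5966
```

Emit:
drive_tool --motion '[0,0,0.286,0.002,-0.092,0,0.1,0,0,0.716,0.012,-0.23,0,0.1,0,0,1.218,0.033,-0.389,0,0.1,0,0,1.719,0.066,-0.547,0,0.1,0,0,2.22,0.11,-0.702,0,0.1,0,0,2.722,0.164,-0.853,0,0.1,0,0,3.223,0.229,-1.0,0,0.1,0,0,3.724,0.304,-1.143,0,0.1,0,0,4.082,0.364,-1.241,0,0.1,0,0,4.297,0.402,-1.299,0,0.1]'

```text
time: 14.45
ee_pos: [0.6027, -0.1049, 0.0521]
orientation: [[-0.307, 0.952, 0.005], [0.952, 0.307, -0.002], [-0.004, 0.004, -1.0]]
ft_force: [6.8, -13.2, -0.8]
grip_width: 0.02
grasp_force: 58.6
```

```bash
python3 k.py
```

```text
t 14.45 p [ 0.6027 -0.1049  0.0521] yaw_y 0.3121 z [ 0.005  -0.0023 -1.    ] F [  6.8 -13.2  -0.8] w 0.02 g 58.6
r 0.1181 cam angle 1.1865
```

Emit:
drive_tool --motion '[0,0,0.286,-0.013,-0.092,0,0.1,0,0,0.716,-0.018,-0.233,0,0.1,0,0,1.218,-0.006,-0.396,0,0.1,0,0,1.719,0.027,-0.556,0,0.1,0,0,2.22,0.072,-0.714,0,0.1,0,0,2.722,0.127,-0.868,0,0.1,0,0,3.223,0.193,-1.017,0,0.1,0,0,3.724,0.269,-1.163,0,0.1,0,0,4.082,0.33,-1.263,0,0.1,0,0,4.297,0.369,-1.322,0,0.1]'

```text
time: 15.45
ee_pos: [0.5338, -0.1071, 0.052]
orientation: [[0.284, 0.959, 0.004], [0.959, -0.284, -0.002], [-0.001, 0.004, -1.0]]
ft_force: [1.5, -10.3, 2.6]
grip_width: 0.0202
grasp_force: 59.1
```

Emit:
drive_tool --motion '[0,0,0,0,0,0,0.1,0,0,0,0,0,0,0.1,0,0,0,0,0,0,0.1]'

```text
time: 15.75
ee_pos: [0.5339, -0.1072, 0.052]
orientation: [[0.282, 0.96, 0.003], [0.96, -0.282, -0.002], [-0.001, 0.004, -1.0]]
ft_force: [-0.6, -10.4, 5.2]
grip_width: 0.0199
grasp_force: 59.2
```

```bash
python3 k.py; python3 - <<'E'
from mv import *
from fit import J
d=np.array(manip.observe()["ee_pos"])[:2]-[.582,.0654]; c,s=np.cos(-.287),np.sin(-.287); print("jig",c*d[0]+s*d[1],-s*d[0]+c*d[1])
for n in ("wrist","top","scene"):
    c=P(n); np.save(n+"5.npy",np.hstack([c[0],c[1],c[2][:,None]])); cv2.imwrite(f"pics/{n}5_raw.png",cams.read_camera(n))
a=cv2.imread("pics/wrist5_raw.png")[130:400,150:490]; a=cv2.resize(a,None,fx=1.6,fy=1.6,interpolation=cv2.INTER_CUBIC)
def cr(f,x0,y0,w,h,k): return cv2.resize(cv2.imread(f)[y0:y0+h,x0:x0+w],None,fx=k,fy=k,interpolation=cv2.INTER_CUBIC)
c=cr("pics/scene5_raw.png",230,130,125,100,4); t=cr("pics/wrist5_raw.png",235,240,75,150,4)
o=np.zeros((600,800,3),np.uint8); o[:400,:500]=c; o[:600,500:]=t; cv2.imwrite("pics/m5.png",o)
E
```

```text
t 15.75 p [ 0.5339 -0.1072  0.052 ] yaw_y -0.2854 z [ 0.0034 -0.0017 -1.    ] F [ -0.6 -10.4   5.2] w 0.0199 g 59.2
r 0.1181 cam angle 1.7777
jig 0.0027317324753451944 -0.17911625883335872
```

View pics/m5.png

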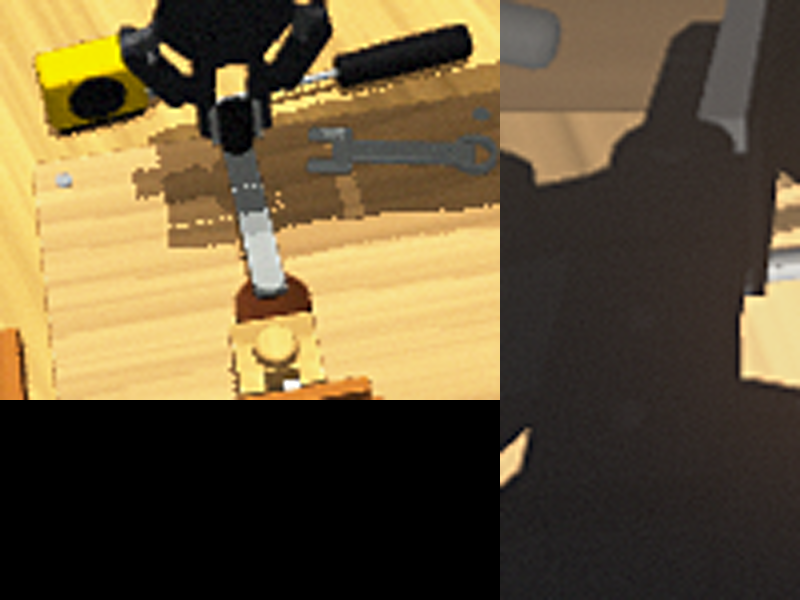

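The scene crop shows the lever from the cam (272,290) to the gripped knob (238,120), with the block at (277,345) against the bar and the tongue in the groove. My picture views are used up, so I'll measure the lever angle against the bar edge with line fits in code. The frames share the same tool yaw, so calibration rotation cancels.

```bash
cat > ang.py <<'E'
from h import *
from fit import J
L=lambda f:(lambda a:(a[:,:3],a[:,3:6],a[:,6]))(np.load(f))
def edgefit(img,c,guess,ax,z,lo,hi,off,n=60,hw=.005):
    """Straight edge in the jig-guess frame: along axis ax from lo to hi at offset off; subpixel edge per sample, robust line."""
    g=cv2.GaussianBlur(cv2.cvtColor(img,cv2.COLOR_BGR2GRAY),(0,0),.8).astype(np.float32); S=np.linspace(-hw,hw,61); pts=[]
    for a in np.linspace(lo,hi,n):
        q=np.array([proj(c,J(guess,[a,off+s,z] if ax==0 else [off+s,a,z])) for s in S],np.float32)
        if q.min()<2 or q[:,0].max()>637 or q[:,1].max()>397: continue
        v=cv2.remap(g,q[:,:1].copy(),q[:,1:].copy(),1).ravel(); d=np.abs(np.gradient(v)); i=d.argmax()
        if d[i]>.6: k=slice(max(i-6,0),i+7); pts.append((a,off+(S[k]*d[k]).sum()/d[k].sum()))
    pts=np.array(pts); keep=np.ones(len(pts),bool)
    for _ in range(6):
        m=np.polyfit(pts[keep,0],pts[keep,1],1); r=np.abs(np.polyval(m,pts[:,0])-pts[:,1]); keep=r<max(.0004,2.5*np.median(r[keep]))
    return m, keep.sum(), r[keep].std()
E
cat > lev.py <<'E'
from ang import *
import sys
f=sys.argv[1]; im=cv2.imread(f"pics/{f}_raw.png"); c=L(f+".npy"); G=[.582,.0654,-.287]
for off in (-.01,.01):
    for lo,hi in ((-.145,-.075),(-.13,-.085)):
        m,n,e=edgefit(im,c,G,1,.043,lo,hi,off+float(sys.argv[2]),hw=.006); print("lever edge",off,"slope dx/dy %.4f"%m[0],"x at y=-61: %.4f, -176: %.4f"%tuple(np.polyval(m,[-.061,-.176])),n,round(e,5))
E
python3 - <<'E'
from ang import *
G=[.582,.0654,-.287]
for f in ("w2","w3"):
    im=cv2.imread(f"pics/{f}_raw.png"); c=L(f+".npy")
    for nm,off,z,r in (("bar front top",.021,.054,.042),("fence front top",.041,.057,.047),("fence back top",.061,.057,.047)):
        m,n,e=edgefit(im,c,G,0,z,-r,r,off); print(f,nm,"slope %.4f off %.4f"%tuple(m),n,round(e,5))
E
mv pics/wrist5_raw.png pics/wrist5_raw.png 2>/dev/null; python3 lev.py wrist5 0.0015
```

```text
w2 bar front top slope 0.0012 off 0.0211 40 6e-05
w2 fence front top slope 0.0029 off 0.0409 36 5e-05
w2 fence back top slope 0.0022 off 0.0615 51 8e-05
w3 bar front top slope 0.0139 off 0.0210 46 0.00015
w3 fence front top slope 0.0013 off 0.0408 32 6e-05
w3 fence back top slope 0.0024 off 0.0614 54 0.00013
lever edge -0.01 slope dx/dy -0.0204 x at y=-61: -0.0091, -176: -0.0068 46 9e-05
lever edge -0.01 slope dx/dy -0.0195 x at y=-61: -0.0091, -176: -0.0068 56 9e-05
lever edge 0.01 slope dx/dy -0.0278 x at y=-61: 0.0097, -176: 0.0129 44 0.0001
lever edge 0.01 slope dx/dy -0.0325 x at y=-61: 0.0095, -176: 0.0132 49 0.0001
```

The lever is still about 0.022 rad short: its centreline slope is −0.0245, and square would be −0.002. That agrees with the TCP angle of 1.778. Nudging by 2.6 mm.

Emit:
drive_tool --motion '[0,0,0,-0.01,-0.03,0,0.1,0,0,0,-0.02,-0.055,0,0.1,0,0,0,-0.02,-0.055,0,0.1,0,0,0,-0.02,-0.055,0,0.1,0,0,0,-0.02,-0.055,0,0.1]'

```text
time: 16.4
ee_pos: [0.5316, -0.1066, 0.0519]
orientation: [[0.282, 0.959, 0.005], [0.959, -0.282, -0.001], [0.001, 0.005, -1.0]]
ft_force: [6.0, -3.9, 2.2]
grip_width: 0.02
grasp_force: 59.0
```

```bash
python3 k.py; cat > snap.py <<'E'
from ang import *
import sys
n=sys.argv[1]; c=P("wrist"); np.save(n+".npy",np.hstack([c[0],c[1],c[2][:,None]])); cv2.imwrite(f"pics/{n}_raw.png",cams.read_camera("wrist"))
E
python3 snap.py w6; python3 lev.py w6 0
```

```text
t 16.4 p [ 0.5316 -0.1066  0.0519] yaw_y -0.286 z [ 4.8e-03 -6.0e-04 -1.0e+00] F [ 6.  -3.9  2.2] w 0.02 g 59.0
r 0.1182 cam angle 1.7977
lever edge -0.01 slope dx/dy -0.0025 x at y=-61: -0.0092, -176: -0.0089 44 9e-05
lever edge -0.01 slope dx/dy -0.0018 x at y=-61: -0.0091, -176: -0.0089 52 6e-05
lever edge 0.01 slope dx/dy -0.0111 x at y=-61: 0.0097, -176: 0.0109 43 0.0001
lever edge 0.01 slope dx/dy -0.0107 x at y=-61: 0.0097, -176: 0.0109 49 0.0001
```

Emit:
drive_tool --motion '[0,0,0,0,-0.01,0,0.1,0,0,0,0,-0.01,0,0.1,0,0,0,0,-0.01,0,0.1,0,0,0,0,-0.01,0,0.1]'

```text
time: 16.85
ee_pos: [0.5313, -0.1065, 0.052]
orientation: [[0.282, 0.959, 0.005], [0.959, -0.282, -0.001], [0.001, 0.005, -1.0]]
ft_force: [7.3, -3.5, 0.8]
grip_width: 0.02
grasp_force: 58.9
```

```bash
python3 k.py; python3 snap.py w7; python3 lev.py w7 0; python3 - <<'E'
from ang import *
G=[.582,.0654,-.287]; c=L("w7.npy"); im=cv2.imread("pics/w7_raw.png")
for q in ((0,-.025,.057),(0,0,.069),(0,.025,.057)): print(q,proj(c,J(G,q)).round(0))
try: print("block back top",edgefit(im,c,G,0,.057,-.024,.024,-.025,hw=.008))
except Exception as e: print(e)
S=P("scene"); cs=cams.read_camera("scene"); cv2.imwrite("pics/s7_raw.png",cs); a=cv2.imread("pics/scene0_raw.png")
# bar front-top edge and fence (fixed reference) in scene, before and now
for nm,i in (("before",a),("now",cs)):
    for t,off,z,lo,hi in (("bar back top",.029,.054,.028,.044),("bar front top -x",.021,.054,-.044,-.028),("bar front top +x",.021,.054,.028,.044),("fence front",.041,.057,-.045,.045)):
        try:
            m,n,e=edgefit(i,S,[.5814,.0642,-.2896],0,z,lo,hi,off,hw=.007); print(nm,t,np.polyval(m,(lo+hi)/2).round(4),n,round(e,5))
        except Exception as ex: print(nm,t,"none")
E
```

```text
t 16.85 p [ 0.5313 -0.1065  0.052 ] yaw_y -0.2861 z [ 5.3e-03 -6.0e-04 -1.0e+00] F [ 7.3 -3.5  0.8] w 0.02 g 58.9
r 0.1182 cam angle 1.8004
lever edge -0.01 slope dx/dy 0.0052 x at y=-61: -0.0090, -176: -0.0096 47 0.0001
lever edge -0.01 slope dx/dy 0.0019 x at y=-61: -0.0091, -176: -0.0093 51 6e-05
lever edge 0.01 slope dx/dy -0.0084 x at y=-61: 0.0097, -176: 0.0107 49 9e-05
lever edge 0.01 slope dx/dy -0.0114 x at y=-61: 0.0096, -176: 0.0109 55 0.0001
(0, -0.025, 0.057) [ 324. -105.]
(0, 0, 0.069) [ 325. -233.]
(0, 0.025, 0.057) [ 324. -295.]
too many indices for array: array is 1-dimensional, but 2 were indexed
before bar back top 0.0304 45 0.00016
before bar front top -x 0.0243 60 0.00161
before bar front top +x 0.0215 31 0.00013
before fence front 0.0415 34 0.00021
now bar back top 0.0343 54 0.00018
now bar front top -x 0.0236 57 0.00043
now bar front top +x 0.0242 42 0.00029
now fence front 0.0358 49 0.00019
```

The bar's back edge has moved +3.9 mm towards the fence (expected about 4). The lever slope is now about −0.003 against a target of −0.002, and the block is released and untouched. I'm handing in while still holding the knob.

```bash
python3 k.py; python3 -c "from workcell import sign_off; print(sign_off())"
```

```text
t 16.95 p [ 0.5313 -0.1065  0.052 ] yaw_y -0.2861 z [ 5.3e-03 -6.0e-04 -1.0e+00] F [ 6.8 -3.5 -0. ] w 0.0199 g 58.9
r 0.1182 cam angle 1.8002
the job is handed in; nothing more can be done
None
```

The block is clamped with the bar's tongue in its groove, the cam lever is held by the knob at about 1.80 rad, square to the fence, and the job was handed in at 17 s.

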